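Load a test bar into a covered weighing dish whose lid is stuck

TASK

The long steel bar on the tray is to go into the little covered glass dish on the balance pan, but the lid is stuck on the dish's sealing ring: tip the lid up from one edge, its other edge kept down, so that it lets go and the dish stays on the pan, then take it off and lay it rim-down on the white tile. Lay the bar flat in the dish, put the lid back on centred and press it fully home. Set the lid and the bar down rather than dropping them, and leave the other test pieces, the brass weight and the spatula where they are.

Things in the scene. Friction and masses are not known exactly. Their poses are not given: they have to be found in the camera images.
- lid_mid (a point): Clear glass lid over the small dish: round cap 66 mm across, 12 mm high, top 3 mm thick, inside diameter 61 mm, 35 g; grip it across the skirt. Point on its axis, 6 mm above its rim; z up. Closed, its top rests on the dish's rim, its own rim is 7 mm above the pan, this point 5 mm above dish_mid, 2.5 mm play round the wall. Tipped about one edge, the skirt binds on the dish beyond 12 degrees.
- dish_mid (a point): Small glass dish under the lid: wall 56 mm outside, 51 inside, 16 high, floor 3; foot 80 across, 3 high; 60 g. Point on its axis, 8 mm above the pan; z up. A silicone ring round the wall grips the lid's skirt with 1 N: lifted level, the lid takes the dish along. Tipped 10 degrees about one edge, kept down on the dish's rim, it comes free. Closing: press down some 3 N until it sits.
- bar_mid (a point): The long one of three bright steel test pieces on the tray: a square bar 40 x 10 x 10 mm, about 31 g, lying flat at any yaw. The point is its centre, 5 mm above the tray's floor; x runs along its length, z up.
- tile_top (a point): Middle of the top face of the white glazed tile, fixed on the bench: 130 x 130 mm, 7 mm thick; x and y along its sides, z up.
- pan_top (a point): Middle of the top face of the balance's round steel pan: diameter 130 mm, 78 mm above the bench, fixed; z up. The dish stands within 22 mm of it. The balance's white housing is 200 mm wide, reaches 180 mm towards the robot (console with display) and 105 mm away from it, all lower than the pan.
- tray: Flat grey plastic tray, fixed on the bench: 170 x 170 mm, floor 3 mm thick, rim 7 mm high. Origin under its centre. It carries the three steel test pieces, their centres about 80 mm apart.
- disc: Round steel test piece on the tray, diameter 24 mm, 8 mm high, origin under its centre; to be left alone.
- block: Short steel test piece on the tray, a 14 mm cube, origin under its centre; to be left alone.
- weight: Brass calibration weight at the side, diameter 22 mm, 38 mm high, origin under its centre; to be left alone.
- spatula: Slim steel laboratory spatula lying at the other side, 180 mm long, 14 mm wide, origin under its middle; to be left alone.
Mind the look-alikes: they are no part of the job. Leave any brown or pink look-alike of the part that bears dish_mid alone.

How it is judged:
By the outcome, as a careful person would: the job done as asked, in the order asked, and still so for the second after the job is handed in, with the robot touching nothing.
It also fails if it takes over 70 s, if anything falls off the work surface, if the arm or the gripper's body presses on something with over 40 N, if the wrist force passes 120 N, or if a joint passes its speed limit or range.

ROBOT

A 7-joint arm with a two-finger parallel gripper is mounted at the origin on the work surface. World frame = base frame: x ahead of the robot, y to its left, z up, the work surface at z = 0. Lengths are in m, angles in rad, forces in N, time in s.
With the tool pointing down it reaches from about 0.4 to 0.9 m from the base axis. Payload 5.6 kg.
Tool frame: the origin (TCP) lies midway between the tips of the shut fingers; the grasp point (between the pads) lies 19 mm behind it; y points along the fingers, z is the direction in which the jaws open and shut, and the axes are right-handed (so a half turn about y gives the same grasp; the last joint's range is limited). The gripper opens to 92 mm and grips with 3 to 60 N. Pads are 20 mm wide; open, the fingers measure 128 mm over their backs; the gripper's body (75 mm by 189 mm) begins 69 mm behind the grasp point.
Start: joints at [-1.292, 0.468, -0.012, 1.603, 0.006, 1.071, -0.056], TCP at [0.206, 0.617, 0.215] pointing down, gripper open.
Joint ranges: [-2.53, 2.53], [-0.31, 2.02], [-1.57, 1.55], [0.28, 2.44], [-1.29, 4.43], [0.15, 1.84], [-2.92, 2.92]. Speed limits (rad/s): [2.57, 2.57, 3.14, 3.14, 3.14, 3.14, 3.14].

INTERFACE

Orientations are given as a 3x3 rotation matrix whose columns are the frame's x, y, z axes.
In Python, from station import env, effector, solver, viewer, workorder, search_frame, tip_of gives the robot as it stands. Calls block until the motion is done:
- env.reach(position, orientation): joint-space move of the TCP to a pose.
- env.movel(position, frame=None, rate=0.15): straight line of the TCP; frame=None keeps the orientation; rate is the mean speed in m/s.
- env.goto_joints(angles): joint-space move.
- effector.release() and effector.grasp(squeeze=None): open the fingers fully, or close them until they stop; squeeze is the grip in N (None keeps the last).
- env.pause(seconds).
- solver.inverse_kinematics(position, orientation): joint angles nearest the present ones, or None.
- env.sense(): the state.
- viewer.read_camera(name): name is "side" or "top" or "wrist"; returns (picture, depth): 400x640x3 uint8, red, green, blue; 400x640 float32, m along the optical axis (not along the pixel's ray), 0 where there is no reading.
- viewer.camera_info(name): a dict with "intrinsics" (3x3 intrinsics, pixels), "eye" and "rotation" of the camera in the world; the wrist camera has in their place "T_tool_cam" (4x4, takes a point from camera to tool coordinates, whose origin is the TCP and whose axes are the tool frame's). Camera axes: x right, y up, looking along -z (the intrinsics and any distortion apply to the point x, -y, -z); pixel columns grow to the right and rows downward; lengths in m; the calibration is good to about 2 mm. A picture is of the moment at which its call begins: read the wrist's pose just before it. camera_info takes no time and is no camera call.
A pose or a line that the arm cannot do raises env.PlanningError and nothing moves.
- workorder.finish_job(): hands the job in, once; it reports no verdict.
Trained networks look in the newest picture that a camera, given by its name, has taken for a name from the list of things; names that differ only in an ending like _2 or _b are one class to them, and where a whole thing is asked for, a point or a joint stands for the part that bears it (a point fixed in the world has none). Each returns a list of dicts, best first, with "score" (0 to 1); they miss things now and then, are a little off and sometimes report something else, mostly with a low value. They report only what shows in the picture. A call takes as long as a camera call. They do not tell look-alikes from the thing itself.
- search_frame(camera, name): "at" ([x, y, z] in m, in world coordinates, good to about 4 mm: the middle of the surface that is visible of it).
- tip_of(camera, name): "at" ([x, y, z] in m, in world coordinates, good to about 4 mm: a listed point, or the origin of a listed thing).
The state is a dict: "t": time; "joint_positions": joint angles; "joint_velocities": joint speeds; "tau": joint torques, N m; "ee_pos": TCP position; "tcp_rot": TCP orientation; "wrist_force": force on the tool from outside, world axes, zero at the start; "moment": the same for the moment, N m; "gripper_width": finger opening in m.
Only numpy, scipy, OpenCV 4.12 (cv2) and the standard library are available. Lean on these libraries where they do the work, as an engineer would, in place of code of your own. Each camera call takes 0.05 s, during which the arm holds its last target.

## Working session

There is one attempt and no reset: what is moved stays moved. The work goes in short steps, each a Python script; the robot and the scene stay as the last script left them, time stands still between calls to the robot, and variables do not carry over. Pictures are saved under pics/ and viewed, and the job is handed in when it is done.

```bash
ls; mkdir -p pics
python3 - <<'E'
from station import env, effector, solver, viewer, workorder, search_frame, tip_of
import cv2,numpy as np
s=env.sense(); print(s)
for c in ["top","side"]:
    im,d=viewer.read_camera(c); cv2.imwrite(f"pics/{c}0.png",im[:,:,::-1]); np.save(f"pics/{c}0.npy",d)
    i=viewer.camera_info(c); print(c,i)
    for n in ["lid_mid","dish_mid","bar_mid","tile_top","pan_top","disc","block","weight","spatula"]:
        print(n,[(np.round(x["at"],4).tolist(),round(x["score"],2)) for x in tip_of(c,n)])
print(viewer.camera_info("wrist"))
print(env.sense()["t"])
E
```

```text
pics
{'t': 0.0, 'joint_positions': array([-1.29197225,  0.46840422, -0.01159014,  1.60360543,  0.00602999,
        1.07137699, -0.05627953]), 'joint_velocities': array([ 0.00099085,  0.0010255 ,  0.00058444, -0.00021769, -0.00055478,
       -0.00034394, -0.00027948]), 'tau': array([ 3.65761671e-04, -5.20560873e+01, -1.23688759e-02, -2.43758798e+01,
       -5.67509502e-02,  1.69231463e-02,  1.46552243e-04]), 'ee_pos': array([0.2054947 , 0.61606001, 0.21363033]), 'tcp_rot': array([[ 9.48647257e-01, -4.07794842e-04,  3.16335604e-01],
       [-3.16335829e-01, -1.71243239e-03,  9.48645725e-01],
       [ 1.54850501e-04, -9.99998451e-01, -1.75349441e-03]]), 'wrist_force': array([-0.24131788, -0.08019038, -0.52782949]), 'moment': array([0.03026679, 0.04178516, 0.00712076]), 'gripper_width': 0.09209860516721505}
top {'intrinsics': array([[451.1180001 ,   0.        , 318.38285814],
       [  0.        , 451.1180001 , 205.42606952],
       [  0.        ,   0.        ,   1.        ]]), 'eye': array([0.39591913, 0.01670117, 1.18139891]), 'rotation': array([[ 0.00691003,  0.99626638, -0.08605553],
[... 1349 characters left out ...]
3], 0.62), ([0.544, -0.2509, 0.0034], 0.39)]
block [([0.5032, 0.3001, 0.0058], 0.4)]
weight [([0.5184, 0.4279, 0.0043], 0.52)]
spatula [([0.5135, -0.4441, 0.0008], 0.78)]
{'intrinsics': array([[353.94014651,   0.        , 310.17103211],
       [  0.        , 353.94014651, 202.14556404],
       [  0.        ,   0.        ,   1.        ]]), 'T_tool_cam': array([[ 3.73875801e-04, -9.72341409e-01, -2.33563792e-01,
        -6.49892780e-02],
       [ 2.10935091e-06,  2.33563809e-01, -9.72341477e-01,
        -1.69768034e-01],
       [ 9.99999930e-01,  3.63042281e-04,  8.93748653e-05,
        -3.69097395e-04],
       [ 0.00000000e+00,  0.00000000e+00,  0.00000000e+00,
         1.00000000e+00]])}
1.0
```

View pics/top0.png

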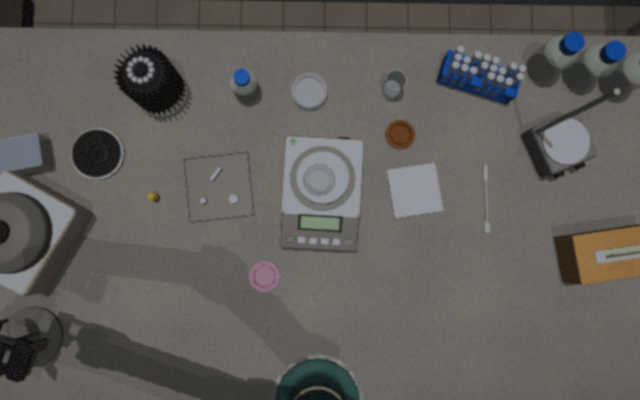

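View pics/side0.png

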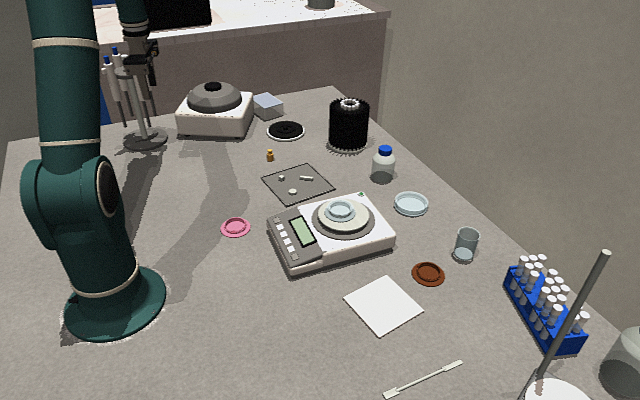

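Candidates for the covered dish, in top-image pixels: the clear dish on the pan at (319,180), brown at (400,134), pink at (264,276), and another clear dish on the bench at (309,91). Only the one at (319,180) stands on the balance pan, so it is the one meant. I'll take wrist close-ups of the bar and then the dish.

```bash
cat > h.py <<'E'
from station import env, effector, solver, viewer, workorder, search_frame, tip_of
import cv2,numpy as np
from scipy.spatial.transform import Rotation as R
def down(yaw=0.0):
    c,s=np.cos(yaw),np.sin(yaw)
    return np.array([[c,0,-s],[s,0,c],[0,-1,0]])
def wrist(tag):
    s=env.sense(); im,d=viewer.read_camera("wrist"); cv2.imwrite(f"pics/{tag}.png",im[:,:,::-1])
    np.savez(f"pics/{tag}.npz",im=im,d=d,p=s["ee_pos"],r=s["tcp_rot"]); return im,d,s["ee_pos"],s["tcp_rot"]
def wcam(p,r):
    i=viewer.camera_info("wrist"); T=np.eye(4);T[:3,:3]=r;T[:3,3]=p
    return i["intrinsics"],T@i["T_tool_cam"]
def pix2plane(uv,z,K,T):
    uv=np.atleast_2d(uv).astype(float)
    ray=np.c_[(uv[:,0]-K[0,2])/K[0,0],-(uv[:,1]-K[1,2])/K[1,1],-np.ones(len(uv))]@T[:3,:3].T
    t=(z-T[2,3])/ray[:,2]; return T[:3,3]+ray*t[:,None]
def w2pix(P,K,T):
    c=(np.atleast_2d(P)-T[:3,3])@T[:3,:3]
    return np.c_[K[0,0]*c[:,0]/-c[:,2]+K[0,2],K[1,1]*-c[:,1]/-c[:,2]+K[1,2]]
def st(m=""):
    s=env.sense(); print(m,"t%.2f"%s["t"],"p",np.round(s["ee_pos"],4),"F",np.round(s["wrist_force"],2),"M",np.round(s["moment"],3),"w%.4f"%s["gripper_width"]); return s
def nets(c,names):
    for n in names: print(c,n,[(np.round(x["at"],4).tolist(),round(x["score"],2)) for x in tip_of(c,n)])
E
python3 - <<'E'
from h import *
env.reach([0.575,0.265,0.16],down(0)); s=st(); print(np.round(s["joint_positions"],2))
wrist("bar1"); nets("wrist",["bar_mid"])
env.reach([0.553,0.0,0.21],down(0)); s=st(); print(np.round(s["joint_positions"],2))
wrist("dish1"); nets("wrist",["lid_mid","dish_mid","pan_top"]); st()
E
```

```text
t2.86 p [0.5744 0.2666 0.1601] F [ 0.16 -0.19  0.71] M [ 0.033 -0.008  0.016] w0.0920
[-0.56  0.49  0.1   1.7  -0.06  0.95  1.13]
wrist bar_mid [([0.5786, 0.2712, 0.0072], 0.84), ([0.5469, 0.2596, 0.0002], 0.32)]
 t4.01 p [0.5532 0.002  0.2098] F [-0.02  0.5  -1.12] M [0.052 0.016 0.063] w0.0919
[-0.2   0.31  0.17  1.86 -0.06  0.98  1.57]
wrist lid_mid [([0.5569, 0.0024, 0.0952], 0.56)]
wrist dish_mid [([0.6917, -0.2186, 0.0086], 0.58)]
wrist pan_top []
 t4.21 p [0.5531 0.0017 0.2095] F [ 0.59 -0.65  0.61] M [ 0.02  -0.001 -0.032] w0.0918
```

View pics/bar1.png

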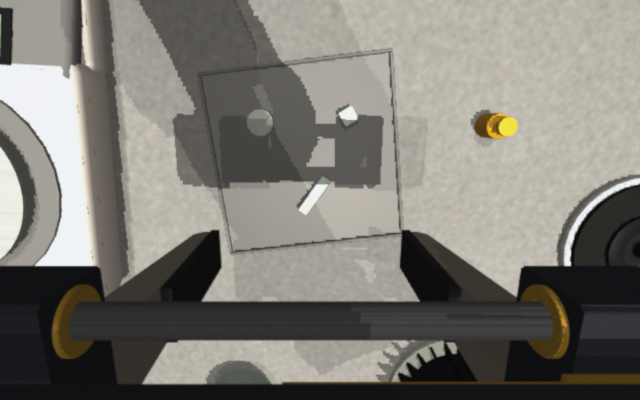

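View pics/dish1.png

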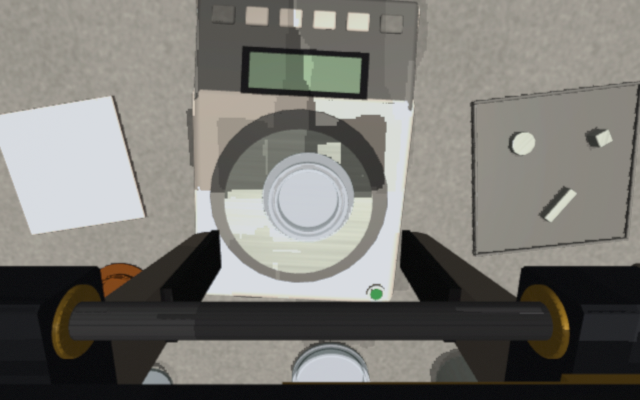

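```bash
cat > ov.py <<'E'
from h import *
import sys
def circ(c,r,z,K,T,n=90):
    a=np.linspace(0,2*np.pi,n); return w2pix(np.c_[c[0]+r*np.cos(a),c[1]+r*np.sin(a),np.full(n,z)],K,T)
def overlay(tag,out,items,box,f=4):
    q=np.load(f"pics/{tag}.npz"); K,T=wcam(q["p"],q["r"]); u0,v0,u1,v1=box
    im=cv2.resize(q["im"][v0:v1,u0:u1,::-1],None,fx=f,fy=f,interpolation=cv2.INTER_NEAREST).copy()
    for (pts,col) in items(K,T):
        cv2.polylines(im,[np.round((pts-[u0,v0]+.5)*f).astype(int)],True,col,1)
    cv2.imwrite(f"pics/{out}.png",im)
E
python3 - <<'E'
from ov import *
q=np.load("pics/dish1.npz");K,T=wcam(q["p"],q["r"])
print(pix2plane([[308,196]],.081,K,T), pix2plane([[308,197]],.097,K,T),pix2plane([[298,195]],.078,K,T))
c=pix2plane([[308,196]],.081,K,T)[0]
pc=pix2plane([[298,195]],.078,K,T)[0]
overlay("dish1","dish1o",lambda K,T:[(circ(c,.04,.081,K,T),(0,0,255)),(circ(c,.033,.097,K,T),(0,255,0)),(circ(pc,.065,.078,K,T),(255,0,0))],(200,90,400,240))
# bar
for tag,box in (("bar1",(270,160,360,230)),("dish1",(520,170,600,240))):
    q=np.load(f"pics/{tag}.npz");K,T=wcam(q["p"],q["r"]);u0,v0,u1,v1=box
    g=cv2.cvtColor(q["im"],cv2.COLOR_RGB2GRAY)[v0:v1,u0:u1]
    m=(g>np.median(g)+35).astype(np.uint8)
    n,l,s,_=cv2.connectedComponentsWithStats(m);k=1+np.argmax(s[1:,4]);uv=np.argwhere(l==k)[:,::-1]+[u0,v0]
    P=pix2plane(uv,.013,K,T)[:,:2]
    print(tag,s[k],cv2.minAreaRect((P*1000).astype(np.float32)))
cv2.imwrite("pics/barc.png",cv2.resize(np.load("pics/bar1.npz")["im"][150:240,260:380,::-1],None,fx=6,fy=6,interpolation=0))
E
```

```text
[[ 5.54352040e-01 -2.40208807e-04  8.10000000e-02]] [[ 5.51640137e-01 -1.59051269e-04  9.70000000e-02]] [[ 0.55414131 -0.00897613  0.078     ]]
bar1 [ 29  24  29  31 343] ((581.203857421875, 268.384521484375), (9.31020736694336, 34.42387771606445), 55.96239471435547)
dish1 [ 26  20  31  32 298] ((579.1248779296875, 269.24267578125), (8.998987197875977, 38.86402893066406), 55.08610153198242)
```

View pics/dish1o.png

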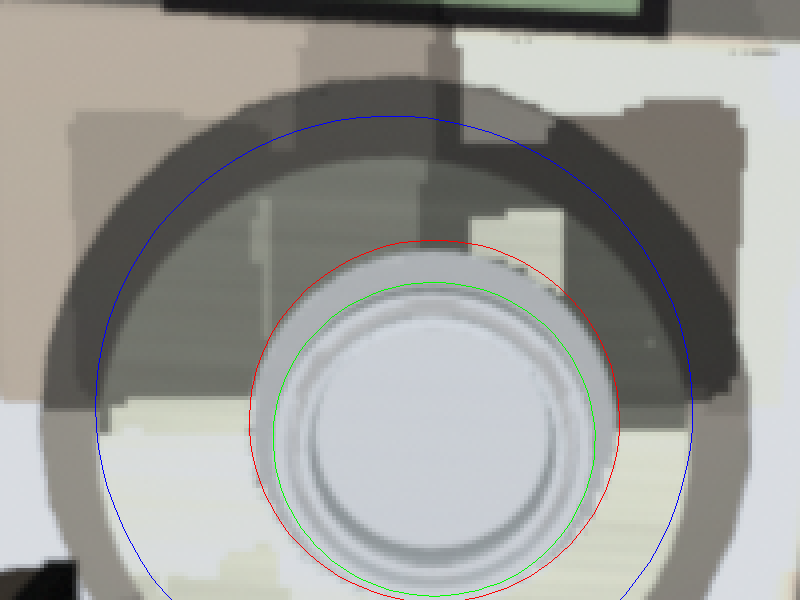

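View pics/barc.png

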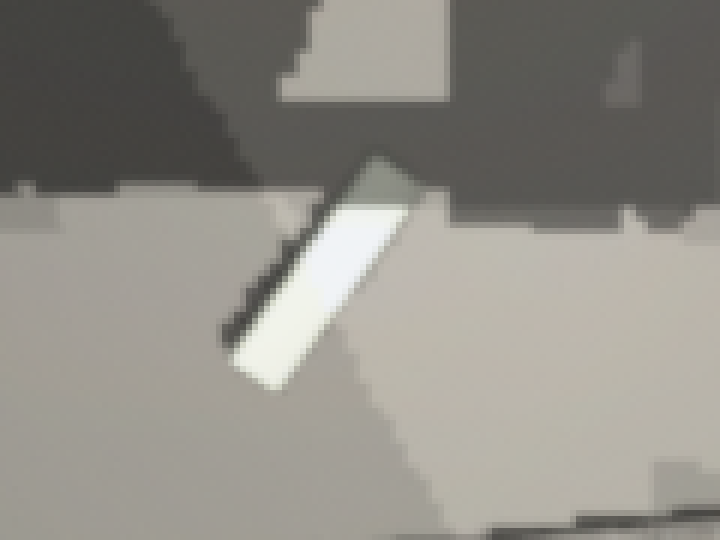

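```bash
cat >> h.py <<'E'
def rd(n=5):
    P=[];Q=[];F=[];M=[]
    for _ in range(n):
        s=env.sense(); P.append(s["ee_pos"]);Q.append(s["tcp_rot"]);F.append(s["wrist_force"]);M.append(s["moment"])
    return np.mean(P,0),R.from_matrix(Q).mean().as_matrix(),np.mean(F,0),np.mean(M,0)
E
python3 - <<'E'
from h import *
env.movel([0.555,0.0,0.13],down(0),rate=0.12)
for i in range(4):
    st(); env.pause(0.1)
s=env.sense(); s2=env.sense(); print(s["ee_pos"],s2["ee_pos"],s2["t"]-s["t"])
print(np.round(s["tcp_rot"],4))
E
```

```text
t5.03 p [ 0.5556 -0.      0.1305] F [ 0.07 -0.78  0.42] M [ 0.049 -0.006 -0.023] w0.0917
 t5.12 p [0.5557 0.     0.1309] F [ 0.01 -0.26 -0.52] M [-0.044  0.016  0.025] w0.0920
 t5.22 p [0.5555 0.     0.1308] F [-0.36  0.06 -1.02] M [0.028 0.01  0.035] w0.0922
 t5.33 p [0.5553 0.     0.1306] F [ 1.1  -0.26  0.44] M [ 0.029  0.003 -0.003] w0.0917
[5.55177134e-01 3.51780407e-05 1.30362105e-01] [5.55177134e-01 3.51780407e-05 1.30362105e-01] 0.0
[[ 1.e+00  7.e-04  0.e+00]
 [-0.e+00  1.e-04  1.e+00]
 [ 7.e-04 -1.e+00  1.e-04]]
```

Run:
```python
from h import *
env.movel([0.555,0.0,0.0868],rate=0.08); env.pause(0.15); st("down")
effector.grasp(squeeze=25); env.pause(0.2); 
for i in range(3): st("grip"); env.pause(0.05)
wrist("grip1")
```

```text
down t6.27 p [ 0.5554 -0.      0.0873] F [ 0.38 -0.17 -0.72] M [0.036 0.007 0.023] w0.0918
grip t6.98 p [0.5551 0.     0.087 ] F [-0.8   0.4   2.78] M [0.038 0.098 0.035] w0.0656
grip t7.03 p [0.5551 0.     0.0869] F [-0.28 -0.55  2.24] M [-0.019  0.121 -0.017] w0.0653
grip t7.08 p [0.5551 0.     0.087 ] F [-0.48  0.12  1.79] M [0.023 0.13  0.032] w0.0653
```

View pics/grip1.png

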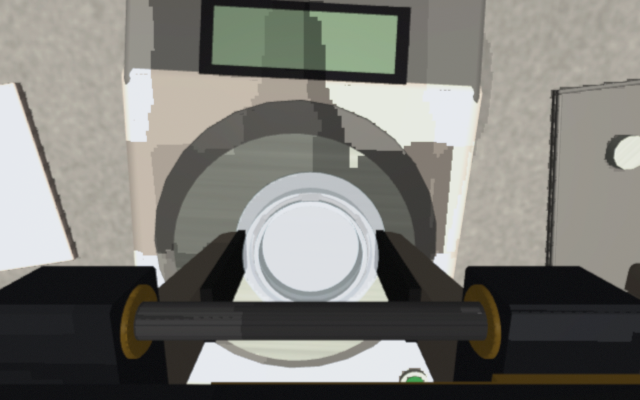

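Run:
```python
from h import *
P0=np.array([0.555,0.0,0.0868]); R0=down(0); PV=np.array([0.555,0.028,0.094])
def tilt(d,dz=0.0): 
    q=R.from_euler('x',-d,degrees=True).as_matrix()
    return PV+q@(P0-PV)+[0,0,dz], q@R0
def ang():
    r=env.sense()["tcp_rot"]; return np.degrees(np.arctan2(r[2,2],r[1,2]))
for d in (2.5,5,7.5,9.5,10.9):
    p,o=tilt(d,-0.0004); env.movel(p,o,rate=0.01); st("tilt %.1f act %.2f"%(d,ang()))
env.pause(0.3); st("hold act %.2f"%ang()); 
np.save("pics/tp.npy",p)
wrist("tilt1"); im,d=viewer.read_camera("side"); cv2.imwrite("pics/side_t.png",cv2.resize(im[150:300,230:450,::-1],None,fx=3.5,fy=3.5,interpolation=0))
```

```text
tilt 2.5 act -2.50 t7.43 p [0.5556 0.     0.088 ] F [0.18 0.64 3.49] M [ 0.162 -0.011  0.011] w0.0659
tilt 5.0 act -4.94 t7.71 p [ 0.5554 -0.      0.0891] F [0.41 1.66 4.2 ] M [ 0.24  -0.079 -0.027] w0.0653
tilt 7.5 act -7.43 t7.98 p [ 5.551e-01 -5.000e-04  9.010e-02] F [ 0.67 -0.45  3.59] M [ 0.157 -0.051  0.002] w0.0660
tilt 9.5 act -9.43 t8.23 p [ 0.5548 -0.0006  0.0909] F [0.18 1.2  2.05] M [ 0.23   0.067 -0.028] w0.0656
tilt 10.9 act -10.83 t8.48 p [ 5.548e-01 -5.000e-04  9.150e-02] F [0.45 0.72 0.32] M [0.355 0.028 0.041] w0.0656
hold act -10.88 t8.78 p [ 0.5548 -0.001   0.0917] F [-1.14 -0.44 -0.74] M [ 0.27  -0.05   0.001] w0.0658
```

View pics/side_t.png

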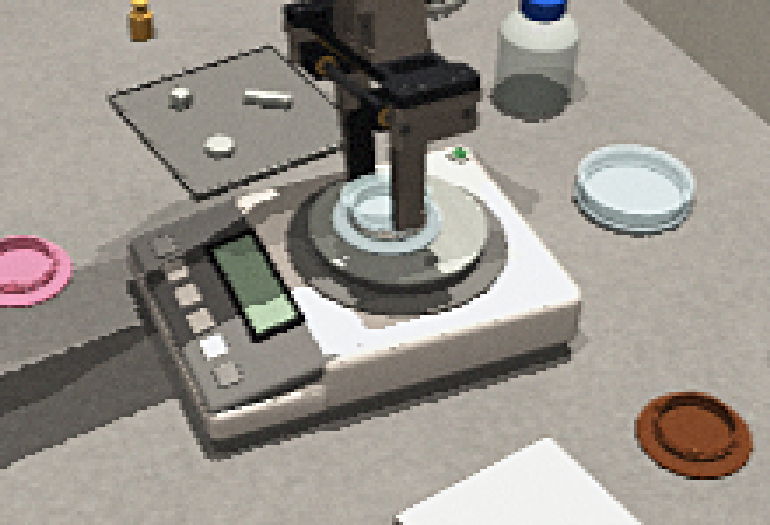

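View pics/tilt1.png

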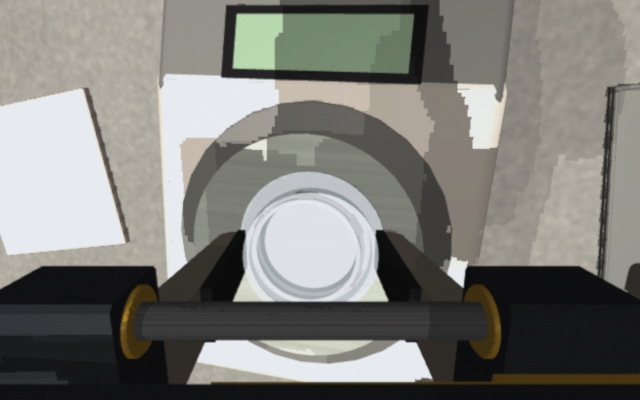

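Side view: the lid (around 385,205) is tipped in the jaws and the dish foot is still flat on the pan. The upward force fell from about 4 N to about 0 at 10.9°, so the ring has probably let go. I'll lift slowly and check.

Run:
```python
from h import *
p=np.load("pics/tp.npy")
env.movel(p+[0,0,0.006],rate=0.03); st("up6")
env.movel(p+[0,0,0.02],rate=0.04); st("up20")
im,d=viewer.read_camera("side"); cv2.imwrite("pics/side_u.png",cv2.resize(im[150:300,230:450,::-1],None,fx=3.5,fy=3.5,interpolation=0))
wrist("up1")
```

```text
up6 t9.23 p [ 0.5552 -0.0009  0.0981] F [ 0.16  0.85 -0.37] M [ 0.295  0.082 -0.004] w0.0654
up20 t9.73 p [ 0.5551 -0.0008  0.1121] F [-0.21  0.69 -1.07] M [0.217 0.008 0.049] w0.0652
```

View pics/side_u.png

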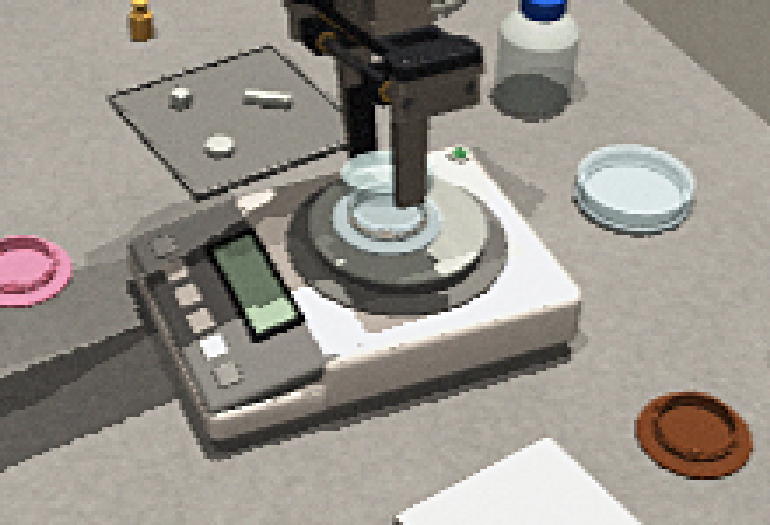

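View pics/up1.png

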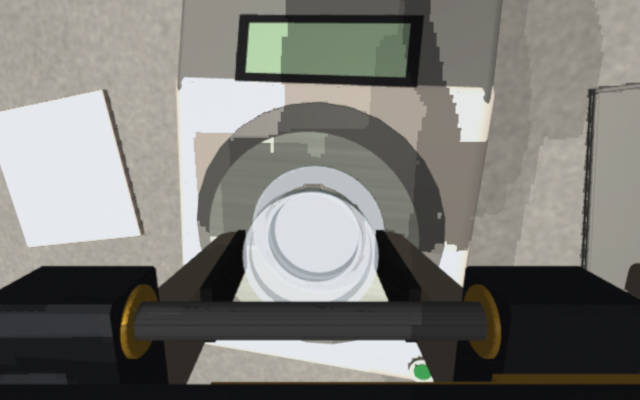

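Run:
```python
from h import *
env.movel([0.555,0.0,0.15],down(0),rate=0.1); st("lvl")
env.reach([0.542,-0.252,0.10],down(0)); st("over tile")
env.movel([0.542,-0.252,0.016],rate=0.1); env.pause(0.25)
f0=np.mean([ (env.pause(0.03),env.sense()["wrist_force"])[1] for _ in range(5)],0); s=st("low"); print(f0)
off=s["ee_pos"]-[0.542,-0.252,0.016]
for z in np.arange(0.0125,0.0072,-0.0008):
    env.movel([0.542,-0.252,z],rate=0.01)
    f=np.mean([(env.pause(0.02),env.sense()["wrist_force"])[1] for _ in range(4)],0)
    print(round(z,4),np.round(env.sense()["ee_pos"],4),np.round(f-f0,2))
    if (f-f0)[2]>1.5: break
wrist("tile1"); st()
im,d=viewer.read_camera("side"); cv2.imwrite("pics/side_v.png",cv2.resize(im[220:370,280:500,::-1],None,fx=3.5,fy=3.5,interpolation=0))
```

```text
lvl t10.37 p [ 5.547e-01 -2.000e-04  1.496e-01] F [-0.85 -0.12 -0.27] M [ 0.035 -0.009  0.003] w0.0657
over tile t11.38 p [ 0.5428 -0.2495  0.0997] F [0.45 0.48 0.04] M [0.029 0.006 0.005] w0.0654
low t12.78 p [ 0.5421 -0.252   0.0162] F [-0.06 -0.2   0.03] M [-0.021  0.017 -0.003] w0.0655
[ 0.08307945 -0.02273175 -0.14797118]
0.0125 [ 0.542  -0.252   0.0125] [ 0.09  0.29 -0.16]
0.0117 [ 0.542  -0.252   0.0117] [-0.22 -0.08 -0.36]
0.0109 [ 0.542  -0.252   0.0109] [-0.22  0.42 -0.05]
0.0101 [ 0.542  -0.252   0.0101] [ 0.05 -0.   -0.11]
0.0093 [ 0.542  -0.252   0.0093] [-0.09  0.41 -0.17]
0.0085 [ 0.5421 -0.252   0.0089] [-1.73  0.61  5.36]
 t14.98 p [ 0.5421 -0.252   0.0089] F [-0.32  0.81  6.36] M [ 0.242  0.332 -0.054] w0.0654
```

View pics/side_v.png

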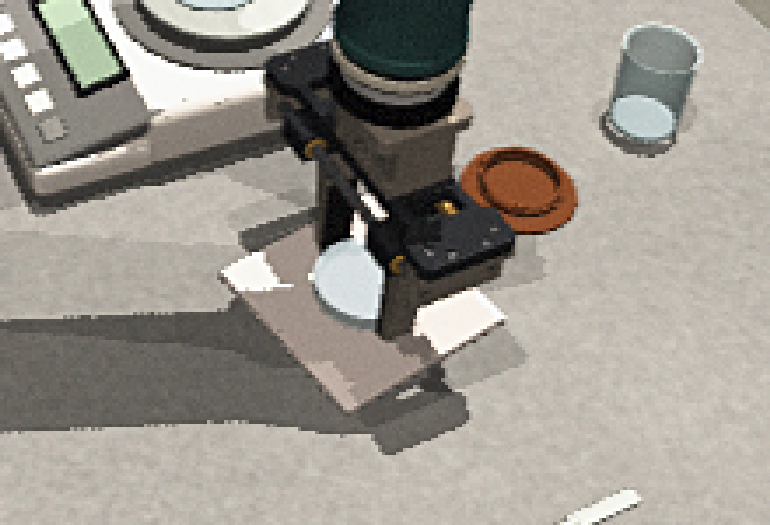

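View pics/tile1.png

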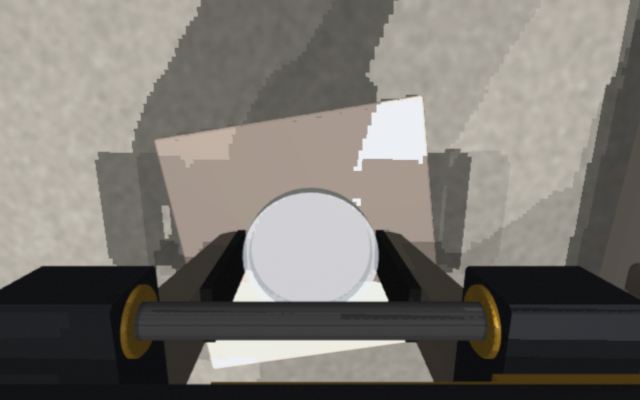

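Run:
```python
from h import *
env.movel([0.542,-0.252,0.009],rate=0.02)
effector.release(); env.movel([0.542,-0.252,0.06],rate=0.12); 
env.movel([0.53,-0.252,0.12],rate=0.15);env.pause(0.15); wrist("lidtile"); st("lid tile")
env.reach([0.555,0.0,0.20],down(0)); env.pause(0.3); wrist("dish2"); nets("wrist",["dish_mid"]); st("dish")
env.reach([0.575,0.27,0.11],down(0)); env.pause(0.3); wrist("bar2"); nets("wrist",["bar_mid"]); st("bar")
```

```text
lid tile t17.18 p [ 0.5294 -0.2516  0.1187] F [0.29 0.16 0.07] M [0.051 0.008 0.023] w0.0920
wrist dish_mid [([0.6898, -0.2182, 0.0073], 0.64), ([0.5566, -0.0053, 0.0859], 0.57)]
dish t18.61 p [ 0.555  -0.0006  0.1998] F [0.03 0.68 0.76] M [ 0.033 -0.049  0.01 ] w0.0917
wrist bar_mid [([0.5817, 0.2707, 0.0068], 0.71)]
bar t20.11 p [0.5753 0.2695 0.1103] F [-0.35  0.85 -0.03] M [ 0.056 -0.008  0.027] w0.0921
```

View pics/lidtile.png

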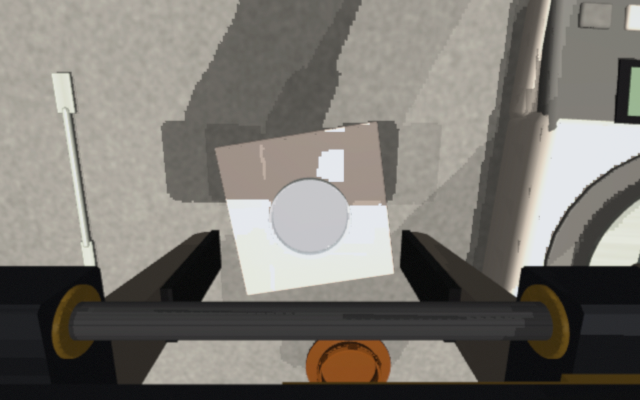

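View pics/dish2.png

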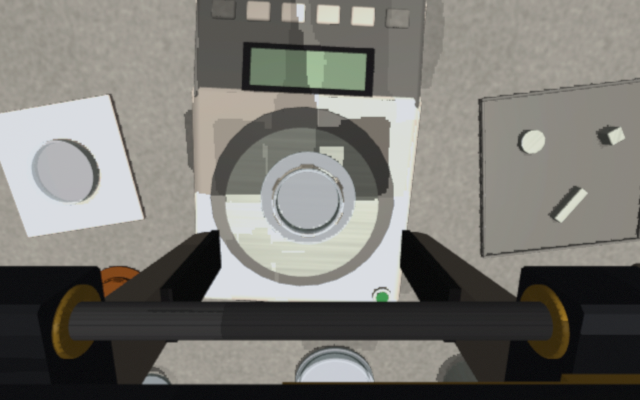

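View pics/bar2.png

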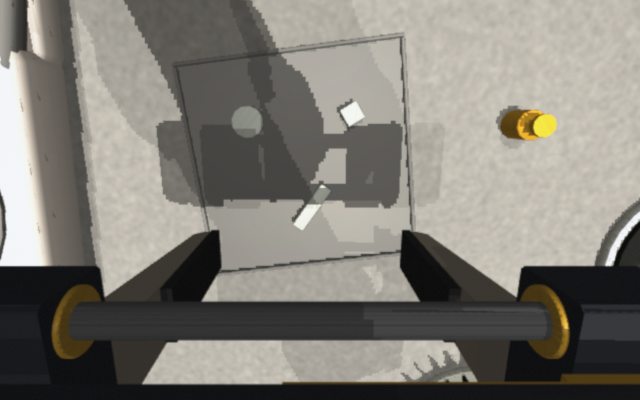

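```bash
cat > fit.py <<'E'
from ov import *
def fitc(tag,c0,r,z,w=.006,show=True):
    q=np.load(f"pics/{tag}.npz");K,T=wcam(q["p"],q["r"])
    g=cv2.GaussianBlur(q["im"].astype(np.float32),(0,0),0.8)
    G=np.sqrt(sum(cv2.Sobel(g[...,k],cv2.CV_32F,1,0)**2+cv2.Sobel(g[...,k],cv2.CV_32F,0,1)**2 for k in range(3)))
    G=np.minimum(G,120)
    best=[]
    for dx in np.arange(-w,w+1e-9,.0005):
        for dy in np.arange(-w,w+1e-9,.0005):
            pt=circ((c0[0]+dx,c0[1]+dy),r,z,K,T,180).astype(np.float32)
            v=cv2.remap(G,pt[:,0].reshape(-1,1),pt[:,1].reshape(-1,1),cv2.INTER_LINEAR).ravel()
            best.append((v.mean(),c0[0]+dx,c0[1]+dy))
    best.sort(reverse=True); b=np.array(best[:6]); print(tag,r,z,np.round(b[0],4),"top6 mean",np.round(b.mean(0),4)); return b[0,1:]
E
python3 - <<'E'
from fit import *
a=fitc("lidtile",(.542,-.252),.033,.019)
f=fitc("dish2",(.556,0),.040,.081); r=fitc("dish2",(.556,0),.028,.094); ri=fitc("dish2",(.556,0),.0255,.094)
f1=fitc("dish1",(.556,0),.040,.081); l1=fitc("dish1",(.556,0),.033,.097); pn=fitc("dish2",(.563,-.009),.065,.078)
overlay("lidtile","lidtile_o",lambda K,T:[(circ(a,.033,.019,K,T),(0,0,255))],(240,140,400,260),5)
overlay("dish2","dish2_o",lambda K,T:[(circ(f,.04,.081,K,T),(0,0,255)),(circ(r,.028,.094,K,T),(0,255,0))],(230,130,380,240),5)
q=np.load("pics/bar2.npz");K,T=wcam(q["p"],q["r"])
cv2.imwrite("pics/bar2c.png",cv2.resize(q["im"][165:245,270:360,::-1],None,fx=8,fy=7.2 and 8,interpolation=0)[:600])
E
```

```text
lidtile 0.033 0.019 [74.1623  0.54   -0.2515] top6 mean [73.3898  0.5398 -0.2516]
dish2 0.04 0.081 [ 1.030349e+02  5.550000e-01 -4.000000e-03] top6 mean [ 1.015136e+02  5.550000e-01 -3.700000e-03]
dish2 0.028 0.094 [ 1.100092e+02  5.570000e-01 -4.000000e-03] top6 mean [ 1.092807e+02  5.543000e-01 -3.800000e-03]
dish2 0.0255 0.094 [ 1.108933e+02  5.515000e-01 -4.500000e-03] top6 mean [ 1.098864e+02  5.513000e-01 -4.100000e-03]
dish1 0.04 0.081 [ 9.81106e+01  5.55500e-01 -5.00000e-04] top6 mean [ 9.65911e+01  5.55800e-01 -5.00000e-04]
dish1 0.033 0.097 [ 9.04869e+01  5.57000e-01 -5.00000e-04] top6 mean [ 8.81668e+01  5.57100e-01 -6.00000e-04]
dish2 0.065 0.078 [ 1.193457e+02  5.625000e-01 -9.000000e-03] top6 mean [ 1.18566e+02  5.62800e-01 -9.00000e-03]
```

View pics/dish2_o.png

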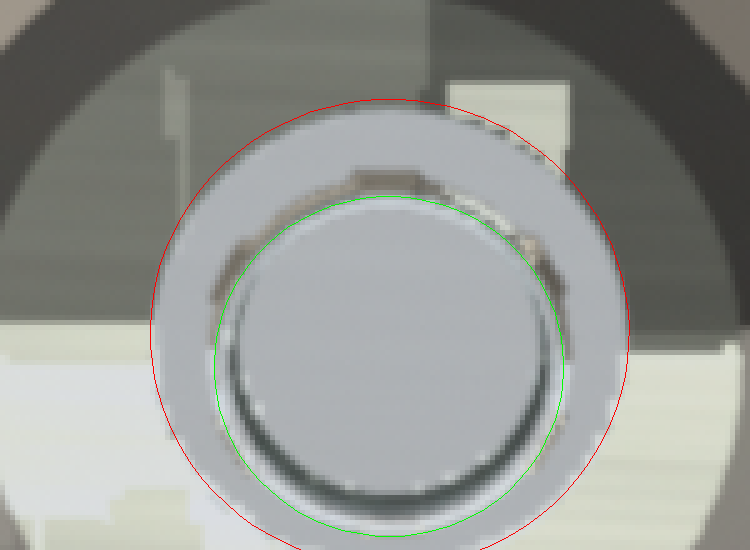

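View pics/lidtile_o.png

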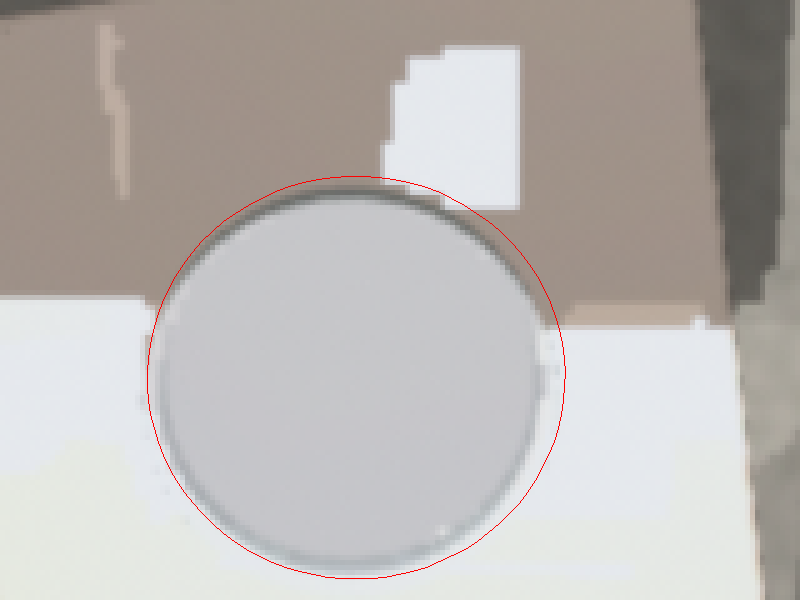

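View pics/bar2c.png

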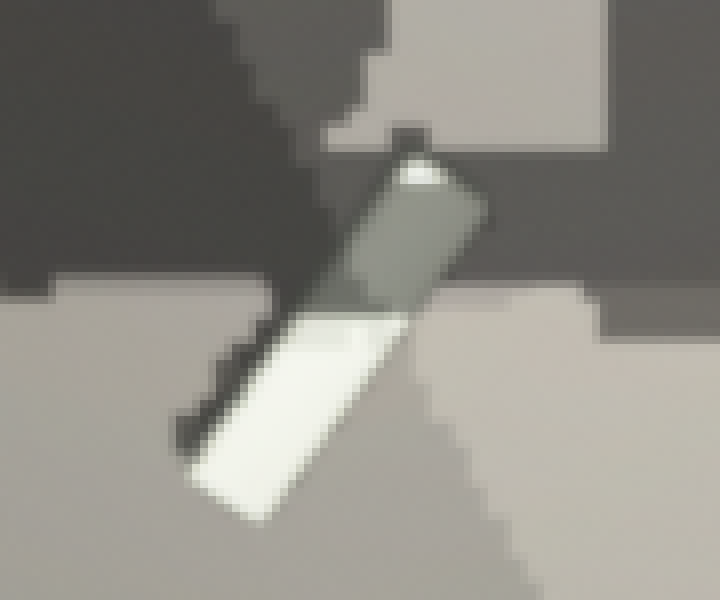

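Run:
```python
from fit import *
for t in("dish1","dish2","grip1","lidtile"):
    q=np.load(f"pics/{t}.npz"); print(t,q["p"],np.round(q["r"],4).tolist())
    K,T=wcam(q["p"],q["r"]); print(np.round(pix2plane([[308,196]],.081,K,T),4))
p1=fitc("dish1",(.563,-.009),.065,.078)
fitc("dish1",(.563,-.009),.0815,.078,.01); fitc("dish2",(.563,-.009),.0815,.078,.01)
for rr in (.0375,.0385,.039): fitc("dish2",(.556,-.003),rr,.081)
overlay("dish1","pan1_o",lambda K,T:[(circ(p1,.065,.078,K,T),(0,0,255))],(200,90,400,240),4)
overlay("dish2","pan2_o",lambda K,T:[(circ((.5625,-.009),.065,.078,K,T),(0,0,255))],(200,90,400,240),4)
```

```text
dish1 [0.55321155 0.00195858 0.20980585] [[1.0, -0.0, -0.0025], [0.0025, 0.0009, 1.0], [-0.0, -1.0, 0.0009]]
[[ 5.544e-01 -2.000e-04  8.100e-02]]
dish2 [ 0.55490125 -0.00115715  0.19967932] [[1.0, -0.0006, 0.0019], [-0.0019, -0.0003, 1.0], [-0.0006, -1.0, -0.0003]]
[[ 0.5537 -0.0034  0.081 ]]
grip1 [5.55106341e-01 1.64080210e-05 8.69720902e-02] [[1.0, 0.0002, -0.0], [0.0, 0.0001, 1.0], [0.0002, -1.0, 0.0001]]
[[ 0.529  -0.0015  0.081 ]]
lidtile [ 0.52937337 -0.25151281  0.11862122] [[1.0, -0.0022, -0.0003], [0.0003, 0.0008, 1.0], [-0.0022, -1.0, 0.0008]]
[[ 0.5102 -0.2532  0.081 ]]
dish1 0.065 0.078 [ 1.192166e+02  5.625000e-01 -9.000000e-03] top6 mean [ 1.183891e+02  5.628000e-01 -9.000000e-03]
dish1 0.0815 0.078 [ 6.46532e+01  5.54000e-01 -1.10000e-02] top6 mean [ 6.44248e+01  5.53800e-01 -1.07000e-02]
dish2 0.0815 0.078 [ 6.40942e+01  5.53500e-01 -1.05000e-02] top6 mean [ 6.37478e+01  5.53600e-01 -1.08000e-02]
dish2 0.0375 0.081 [ 7.80211e+01  5.55500e-01 -3.50000e-03] top6 mean [ 7.73275e+01  5.54800e-01 -3.60000e-03]
dish2 0.0385 0.081 [ 1.142902e+02  5.555000e-01 -4.000000e-03] top6 mean [ 1.124334e+02  5.556000e-01 -4.100000e-03]
dish2 0.039 0.081 [ 1.173571e+02  5.550000e-01 -4.000000e-03] top6 mean [ 1.158864e+02  5.551000e-01 -4.100000e-03]
```

View pics/pan2_o.png

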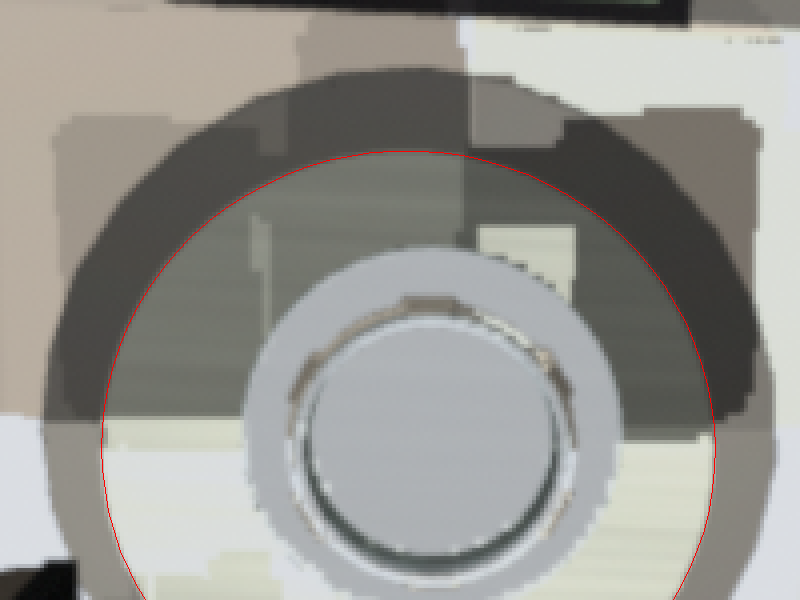

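Run:
```python
from ov import *
q=np.load("pics/bar2.npz");K,T=wcam(q["p"],q["r"]); print(q["p"],np.round(q["r"],4).tolist())
uv=np.array([[190,472],[262,524],[487,207],[412,157]])/8+[270,165]
P=pix2plane(uv,.013,K,T)[:,:2]*1000; print(P)
print([np.linalg.norm(P[i]-P[(i+1)%4]) for i in range(4)],P.mean(0))
print("angles",[np.degrees(np.arctan2(*(P[b]-P[a])[::-1])) for a,b in((2,1),(3,0))])
q=np.load("pics/lidtile.npz");K,T=wcam(q["p"],q["r"]);print("lid",pix2plane([[310.2,216.2]],.019,K,T))
c=np.array([580.8,270.]);a=np.radians(-36)
def rect(K,T,c,a,z):
    d=np.array([np.cos(a),np.sin(a)]);n=np.array([-d[1],d[0]])
    X=np.array([c+20*d+5*n,c+20*d-5*n,c-20*d-5*n,c-20*d+5*n])/1000
    return w2pix(np.c_[X,np.full(4,z)],K,T)
a=np.radians(np.mean([np.degrees(np.arctan2(*(P[b]-P[a_])[::-1])) for a_,b in((2,1),(3,0))])); c=P.mean(0)
overlay("bar2","bar2_o",lambda K,T:[(rect(K,T,c,a,.013),(0,0,255)),(rect(K,T,c,a,.003),(255,0,0))],(270,165,360,240),8)
```

```text
[0.57560667 0.26894696 0.11056957] [[1.0, 0.0008, 0.0017], [-0.0017, 0.0001, 1.0], [0.0008, -1.0, 0.0001]]
[[592.48435867 255.54006925]
 [597.87523945 262.5992193 ]
 [565.88128602 284.50450486]
 [560.96853308 277.25097445]]
[np.float64(8.88218412912093), np.float64(38.774406401755996), np.float64(8.760641804215796), np.float64(38.27023213059713)] [579.30235431 269.97369197]
angles [np.float64(-34.39825458770499), np.float64(-34.56252850649674)]
lid [[ 0.54016394 -0.25184631  0.019     ]]
```

View pics/bar2_o.png

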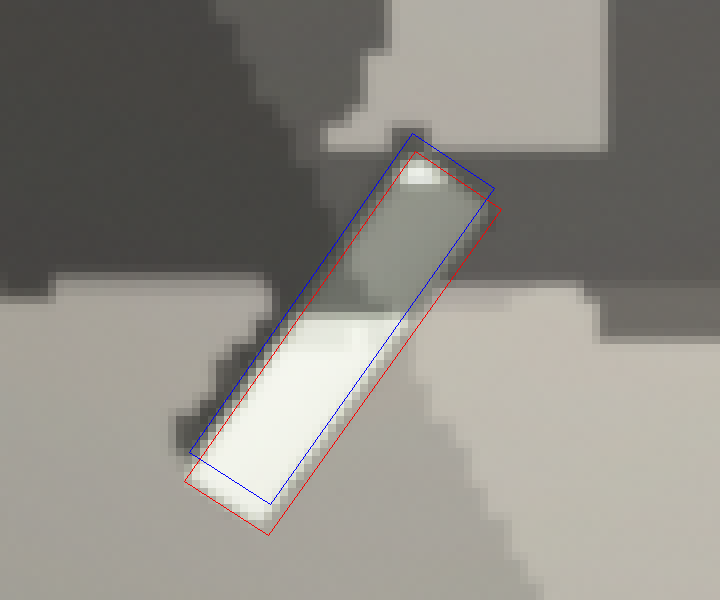

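The steel bar is confirmed: in the crop it measures about 39×9 mm, near pixel (312,207), with the block at (350,113) and the disc at (246,121). In the dish its top will sit 3 mm below the rim, so fingers that open fully can't open inside. I'll pinch only the top edge at one end, with the tool pitched about 8° to the bar. That way the tips stay above the rim when the far end touches the dish floor.

Run:
```python
from h import *
yaw=np.radians(-34.5); b=np.radians(8.4); d=np.array([np.cos(yaw),np.sin(yaw),0])
c=np.array([.580,.2705,0]); end=c+.020*d
o=down(yaw)@R.from_euler('z',b).as_matrix()
p=end-.006*d; p[2]=.013-(.0023-.006*np.tan(b))
print(p, solver.inverse_kinematics(p,o), solver.inverse_kinematics([.5677,-.004,.0945],down(0)))
env.movel(p+[0,0,.04],o,rate=.12); env.pause(.1); st("above")
env.movel(p,o,rate=.06); env.pause(.35); s=st("at"); print(s["ee_pos"]-p)
e=s["ee_pos"]-p
if abs(e[2])>.0002:
    env.movel(p-[0,0,e[2]],o,rate=.01); env.pause(.15); s=st("corr"); print(s["ee_pos"]-p)
effector.grasp(squeeze=30); env.pause(.1); st("grip")
env.movel(p+[0,0,.012],o,rate=.05);st("lift"); 
wrist("lift1"); im,dd=viewer.read_camera("side"); cv2.imwrite("pics/side_w.png",cv2.resize(im[130:230,230:380,::-1],None,fx=5,fy=5,interpolation=0))
```

```text
[0.59153777 0.26257031 0.011586  ] [-0.53216816  0.75325342  0.17995696  1.66293882 -0.33202843  0.84265574
  0.80888269] [-0.17365884  0.48259848  0.15459206  1.90849866 -0.10411817  0.75812108
  1.61004095]
above t20.98 p [0.5915 0.2635 0.0524] F [-0.17 -0.15 -0.8 ] M [-0.105 -0.113  0.064] w0.0919
at t22.14 p [0.5917 0.2626 0.0119] F [-0.58  1.16 -0.32] M [-0.143 -0.112  0.007] w0.0921
[1.66907652e-04 6.32285671e-05 2.93217111e-04]
corr t22.54 p [0.5915 0.2626 0.0113] F [ 0.89  0.62 -0.5 ] M [-0.145 -0.138  0.013] w0.0915
[-1.51143077e-05 -1.07029440e-05 -3.22423136e-04]
grip t23.90 p [0.5915 0.2626 0.0113] F [ 0.95 -0.23 -0.25] M [-0.079 -0.077 -0.066] w0.0078
lift t24.30 p [0.5919 0.2627 0.0242] F [-0.53  0.34 -0.3 ] M [-0.103 -0.1   -0.079] w0.0078
```

View pics/side_w.png

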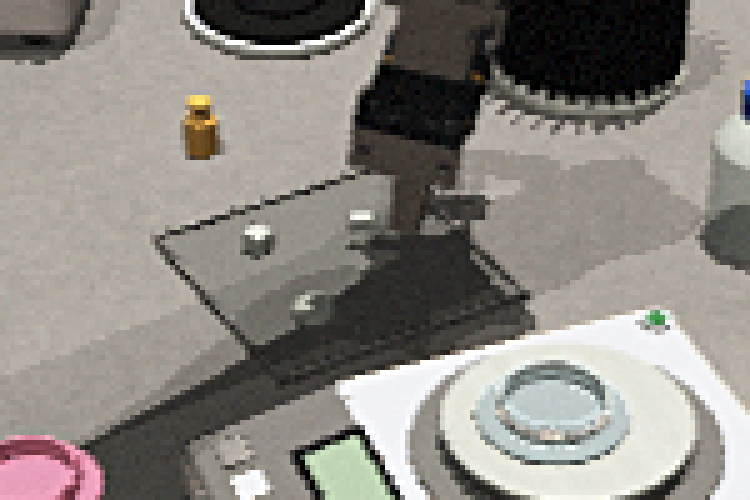

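View pics/lift1.png

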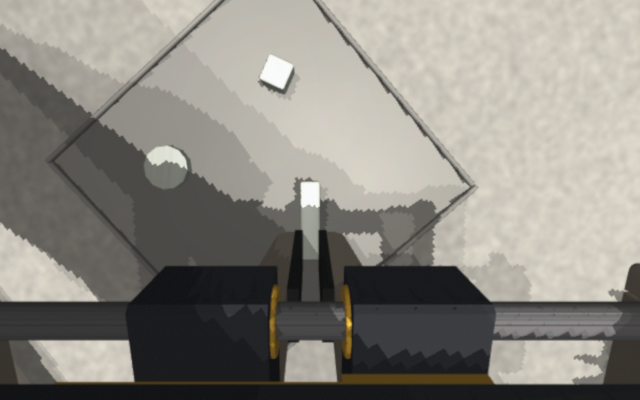

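Run:
```python
from ov import *
q=np.load("pics/lift1.npz");K,T=wcam(q["p"],q["r"])
yaw=np.radians(-34.5);d=np.array([np.cos(yaw),np.sin(yaw)]);n=np.array([-d[1],d[0]])
for z in (.0235,.0257): 
    P=pix2plane([[310,182]],z,K,T)[0]; v=P[:2]-q["p"][:2]; print(z,v@d,v@n)
m=q["im"][150:260,270:350,::-1]; cv2.imwrite("pics/lift1c.png",cv2.resize(m,None,fx=5,fy=5,interpolation=0))
```

```text
0.0235 -0.033593201172827526 -0.00039733113314527335
0.0257 -0.033665518582824336 -0.00039861594113850367
```

View pics/lift1c.png

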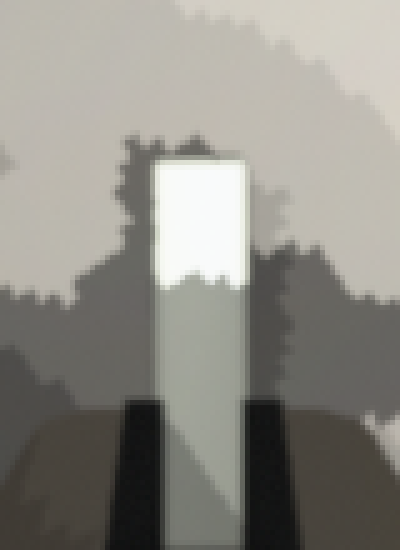

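Run:
```python
from h import *
yaw=np.radians(-34.5)
p=env.sense()["ee_pos"]
env.movel([p[0],p[1],.10],rate=.15)
env.reach([.5677,-.004,.135],down(0)); env.pause(.1); st("above")
env.movel([.5677,-.004,.106],rate=.08); env.pause(.3); s=st("low"); 
wrist("pl1"); im,dd=viewer.read_camera("side"); cv2.imwrite("pics/side_x.png",cv2.resize(im[170:270,280:430,::-1],None,fx=5,fy=5,interpolation=0))
```

```text
above t26.20 p [ 0.5678 -0.0023  0.1344] F [ 0.6  -0.38 -0.49] M [ 0.037 -0.033 -0.006] w0.0080
low t27.02 p [ 0.568  -0.004   0.1064] F [ 0.37  0.1  -0.48] M [-0.025 -0.003 -0.021] w0.0080
```

View pics/side_x.png

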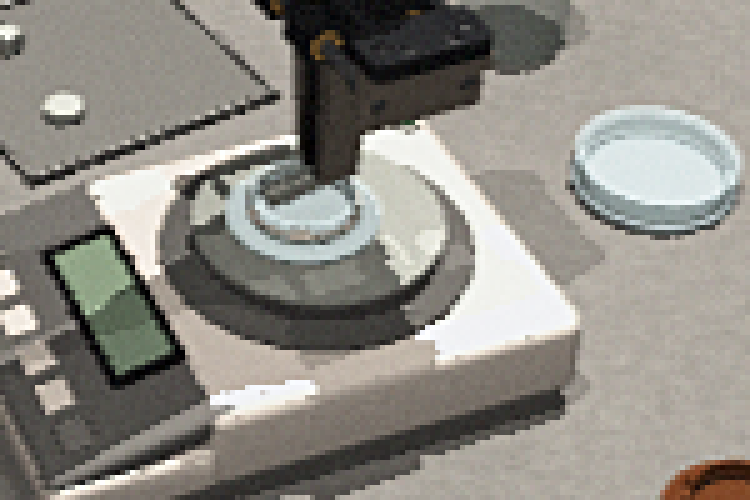

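View pics/pl1.png

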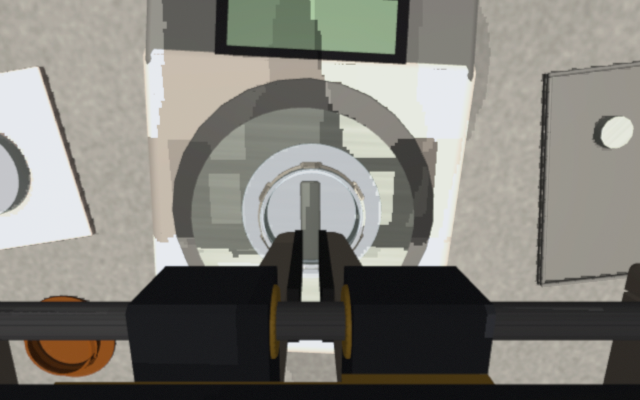

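Side view: the bar (about 290,190) tilts down into the dish bowl. Wrist view: its low end at (310,182) lies inside the inner wall. I'll lower it until it touches.

Run:
```python
from h import *
def fz(n=4): return np.mean([(env.pause(.02),env.sense()["wrist_force"])[1] for _ in range(n)],0)
f0=fz(6)
env.movel([.5677,-.004,.097],rate=.03)
for z in (.0960,.0952,.0946,.0942):
    env.movel([.5677,-.004,z],rate=.01); f=fz()-f0; a=env.sense()["ee_pos"]; print(z,np.round(a,4),np.round(f,2))
    if f[2]>1.2 or a[2]<.0945: break
wrist("pl2"); im,dd=viewer.read_camera("side"); cv2.imwrite("pics/side_y.png",cv2.resize(im[170:270,280:430,::-1],None,fx=5,fy=5,interpolation=0)); st()
```

```text
0.096 [ 0.5678 -0.004   0.0961] [-0.26  0.06 -0.12]
0.0952 [ 0.5677 -0.004   0.0952] [-0.03  0.38 -0.02]
0.0946 [ 0.5677 -0.004   0.0946] [-0.01  0.21  0.16]
0.0942 [ 0.5677 -0.004   0.0942] [0.23 0.24 0.51]
 t29.03 p [ 0.5677 -0.004   0.0942] F [ 0.64  0.03 -0.28] M [ 0.049 -0.042 -0.039] w0.0075
```

View pics/side_y.png

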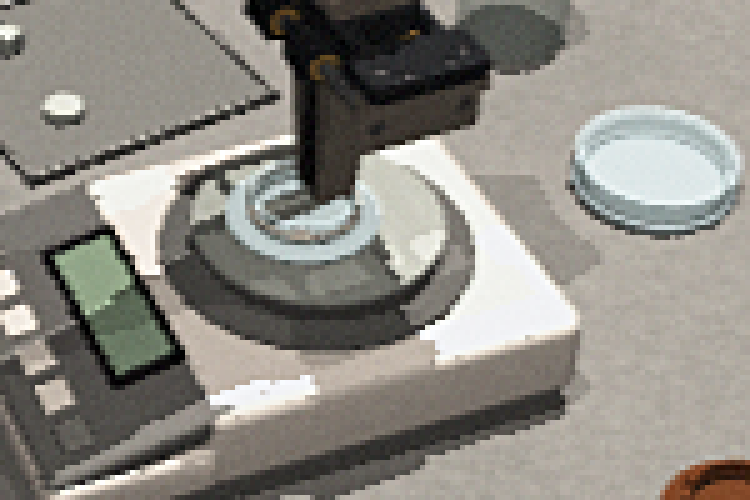

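View pics/pl2.png

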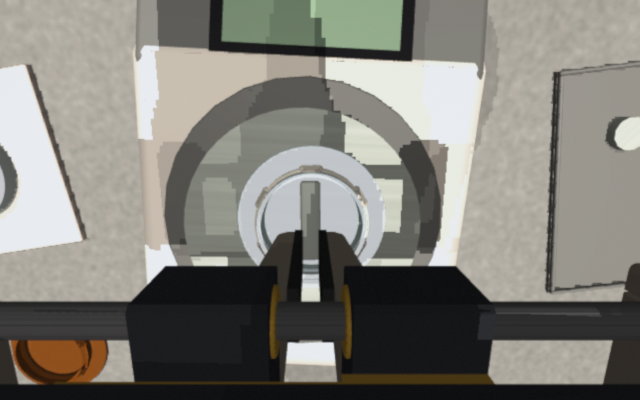

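Run:
```python
from h import *
env.movel([.5677,-.004,.0944],rate=.01); env.pause(.1); st()
effector.release(); st("rel")
env.movel([.5677,-.004,.13],rate=.1)
env.movel([.5557,-.004,.20],rate=.15); env.pause(.3); wrist("dish3"); st()
im,dd=viewer.read_camera("side"); cv2.imwrite("pics/side_z.png",cv2.resize(im[170:270,280:430,::-1],None,fx=5,fy=5,interpolation=0))
from fit import fitc
fitc("dish3",(.5557,-.004),.039,.081); fitc("dish3",(.563,-.009),.065,.078)
q=np.load("pics/dish3.npz")["im"]; cv2.imwrite("pics/dish3c.png",cv2.resize(q[140:250,240:380,::-1],None,fx=5,fy=5,interpolation=0))
```

```text
t29.38 p [ 0.5677 -0.004   0.0944] F [ 0.25 -0.71 -0.22] M [ 0.04  -0.017 -0.031] w0.0081
rel t30.67 p [ 0.5677 -0.004   0.0944] F [-0.6  -0.36  0.29] M [0.052 0.043 0.016] w0.0922
 t32.15 p [ 0.5555 -0.004   0.1993] F [-0.02  0.1   0.1 ] M [-0.004 -0.003  0.068] w0.0918
dish3 0.039 0.081 [ 1.172669e+02  5.552000e-01 -4.000000e-03] top6 mean [ 1.15782e+02  5.55300e-01 -4.10000e-03]
dish3 0.065 0.078 [ 1.191619e+02  5.625000e-01 -9.000000e-03] top6 mean [ 1.183146e+02  5.628000e-01 -9.000000e-03]
```

View pics/dish3c.png

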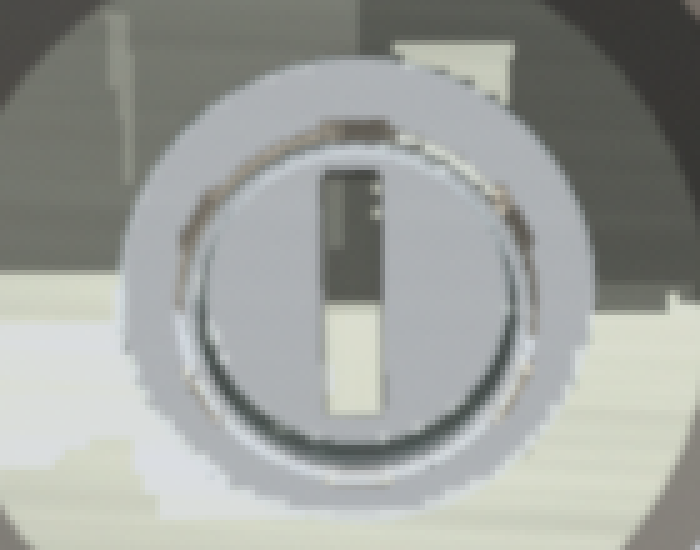

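View pics/side_z.png

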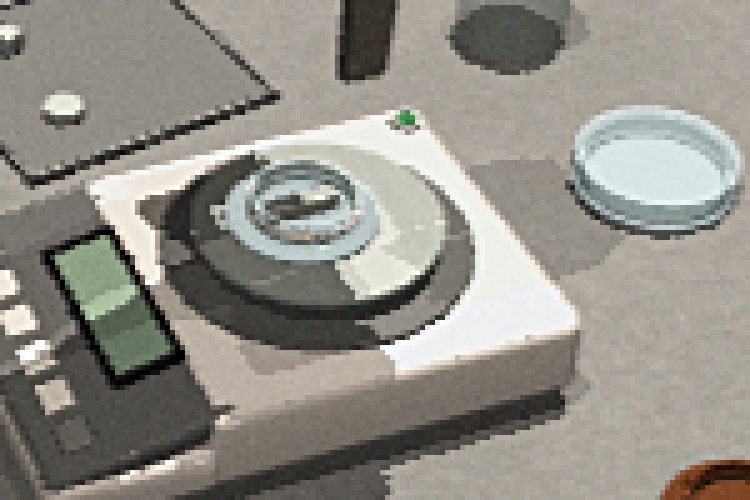

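Wrist view: the bar lies flat inside the bowl, px (310,172)–(316,222), and the dish hasn't moved since the lid came off. Next I'll measure the lid from a matching viewpoint, so the camera bias cancels.

Run:
```python
from fit import *
env.reach([.5405,-.252,.1243],down(0)); env.pause(.4); wrist("lid3"); st()
q=np.load("pics/lid3.npz"); print(np.round(q["r"],4).tolist())
for rr in (.0300,.031,.032,.033): fitc("lid3",(.5405,-.252),rr,.019)
q=np.load("pics/dish3.npz"); print(np.round(q["r"],4).tolist())
for rr in (.0255,.0265,.027,.0275,.028): fitc("dish3",(.5555,-.004),rr,.094)
q=np.load("pics/lid3.npz")["im"]; cv2.imwrite("pics/lid3c.png",cv2.resize(q[140:250,240:380,::-1],None,fx=5,fy=5,interpolation=0))
```

```text
t33.67 p [ 0.5407 -0.2516  0.1245] F [0.18 0.15 0.25] M [-0.004 -0.002 -0.005] w0.0921
[[1.0, 0.0004, -0.0009], [0.0009, 0.0001, 1.0], [0.0004, -1.0, 0.0001]]
lid3 0.03 0.019 [96.2594  0.5415 -0.2525] top6 mean [92.0081  0.5414 -0.2526]
lid3 0.031 0.019 [113.7726   0.5415  -0.2525] top6 mean [112.7886   0.5412  -0.2525]
lid3 0.032 0.019 [107.0574   0.5405  -0.2525] top6 mean [105.0132   0.5405  -0.2522]
lid3 0.033 0.019 [75.0608  0.54   -0.2525] top6 mean [74.5086  0.5399 -0.2523]
[[1.0, -0.0015, 0.0], [-0.0, -0.0002, 1.0], [-0.0015, -1.0, -0.0002]]
dish3 0.0255 0.094 [ 1.103929e+02  5.515000e-01 -5.000000e-03] top6 mean [ 1.095032e+02  5.518000e-01 -5.000000e-03]
dish3 0.0265 0.094 [ 1.140284e+02  5.555000e-01 -4.500000e-03] top6 mean [ 1.129331e+02  5.550000e-01 -3.600000e-03]
dish3 0.027 0.094 [ 1.136481e+02  5.550000e-01 -3.500000e-03] top6 mean [ 1.12338e+02  5.55100e-01 -3.80000e-03]
dish3 0.0275 0.094 [ 1.107542e+02  5.540000e-01 -5.500000e-03] top6 mean [ 1.097823e+02  5.536000e-01 -5.000000e-03]
dish3 0.028 0.094 [ 1.103955e+02  5.545000e-01 -5.500000e-03] top6 mean [ 1.093681e+02  5.541000e-01 -4.800000e-03]
```

View pics/lid3c.png

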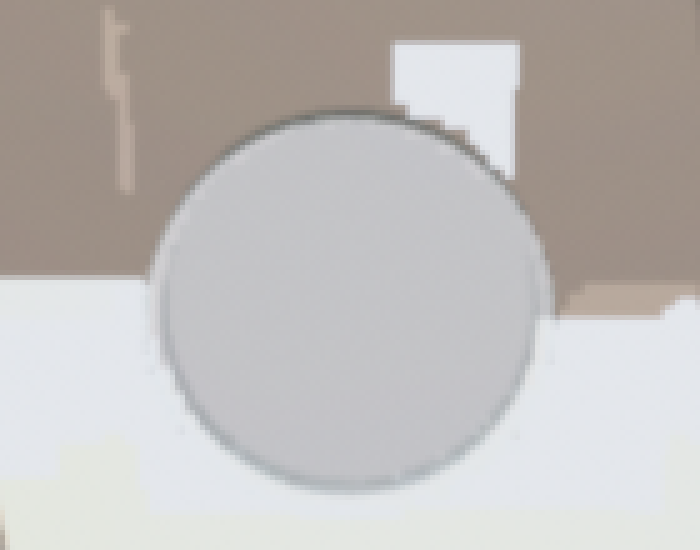

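Run:
```python
from h import *
env.movel([.5415,-.252,.03],rate=.12); env.movel([.5415,-.252,.0090],rate=.04); env.pause(.3); st("at")
effector.grasp(squeeze=25); st("grip")
env.movel([.5415,-.252,.03],rate=.05); env.movel([.5415,-.252,.13],rate=.15)
env.reach([.5551,-.0038,.13],down(0)); env.pause(.1); st("above")
env.movel([.5551,-.0038,.100],rate=.08); env.pause(.4); s=st("low"); print(np.round(s["tcp_rot"],4).tolist())
wrist("cl1"); im,dd=viewer.read_camera("side"); cv2.imwrite("pics/side_c.png",cv2.resize(im[170:270,280:430,::-1],None,fx=5,fy=5,interpolation=0))
```

```text
at t35.58 p [ 0.5416 -0.2521  0.0092] F [-0.53 -0.32 -0.22] M [ 0.05  -0.012 -0.004] w0.0919
grip t36.09 p [ 0.5415 -0.252   0.009 ] F [-0.1   0.82  0.87] M [ 0.021 -0.003 -0.022] w0.0651
above t38.55 p [ 0.5552 -0.0063  0.1299] F [ 0.56 -0.65 -1.08] M [-0.022  0.01   0.036] w0.0659
low t39.48 p [ 0.5552 -0.0037  0.1003] F [-1.61 -0.64 -0.62] M [-0.001  0.001  0.009] w0.0658
[[1.0, 0.0005, -0.0001], [0.0001, 0.0001, 1.0], [0.0005, -1.0, 0.0001]]
```

View pics/side_c.png

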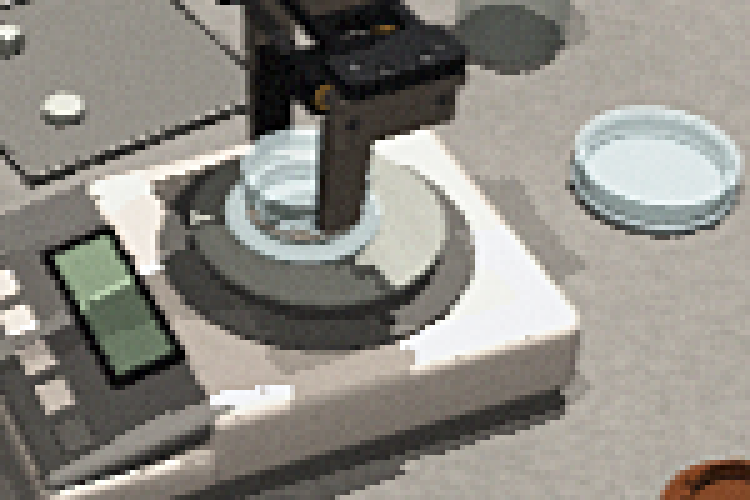

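View pics/cl1.png

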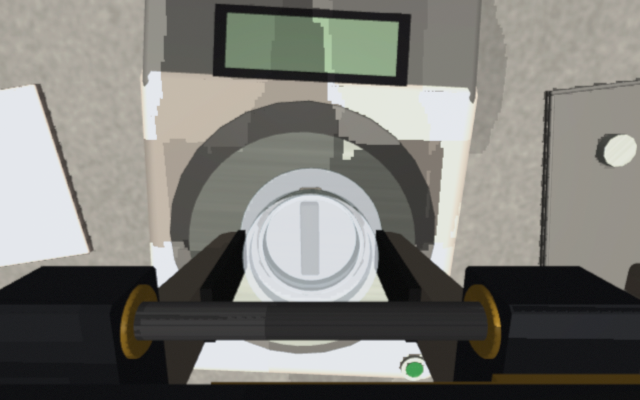

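Run:
```python
from h import *
def fz(n=4): return np.mean([(env.pause(.02),env.sense()["wrist_force"])[1] for _ in range(n)],0)
f0=fz(6); st()
for z in (.0975,.096,.0945,.093,.0915,.090,.089,.088,.0873,.0868,.0864,.086):
    env.movel([.5551,-.0038,z],rate=.015); f=fz()-f0; a=env.sense()["ee_pos"]; print(z,np.round(a,4),np.round(f,2))
    if f[2]>(2.5 if z>.0905 else 6): print("stop");break
wrist("cl2"); im,dd=viewer.read_camera("side"); cv2.imwrite("pics/side_d.png",cv2.resize(im[170:270,280:430,::-1],None,fx=5,fy=5,interpolation=0)); st()
```

```text
t39.67 p [ 0.5551 -0.0038  0.1001] F [ 0.08 -0.16  0.31] M [ 0.037 -0.011  0.017] w0.0657
0.0975 [ 0.5551 -0.0038  0.0974] [ 0.22  0.21 -0.22]
0.096 [ 0.5551 -0.0038  0.096 ] [ 0.23 -0.24 -0.68]
0.0945 [ 0.5551 -0.0038  0.0945] [0.59 0.29 0.7 ]
0.093 [ 0.5551 -0.0038  0.093 ] [0.44 0.31 0.24]
0.0915 [ 0.5551 -0.0038  0.0915] [ 0.11  0.4  -0.15]
0.09 [ 0.555  -0.0037  0.09  ] [-0.57  0.8   0.22]
0.089 [ 0.555  -0.0038  0.0889] [0.   0.23 0.31]
0.088 [ 0.555  -0.0038  0.0879] [-0.08  0.19  0.14]
0.0873 [ 0.5551 -0.0038  0.0873] [-0.13  0.11 -0.27]
0.0868 [ 0.5551 -0.0038  0.087 ] [-1.07  0.41  2.76]
0.0864 [ 0.5552 -0.0038  0.087 ] [-2.26  0.62  6.54]
stop
 t43.33 p [ 0.5551 -0.0038  0.0869] F [-2.22  0.23  5.6 ] M [ 0.093  0.536 -0.02 ] w0.0655
```

View pics/side_d.png

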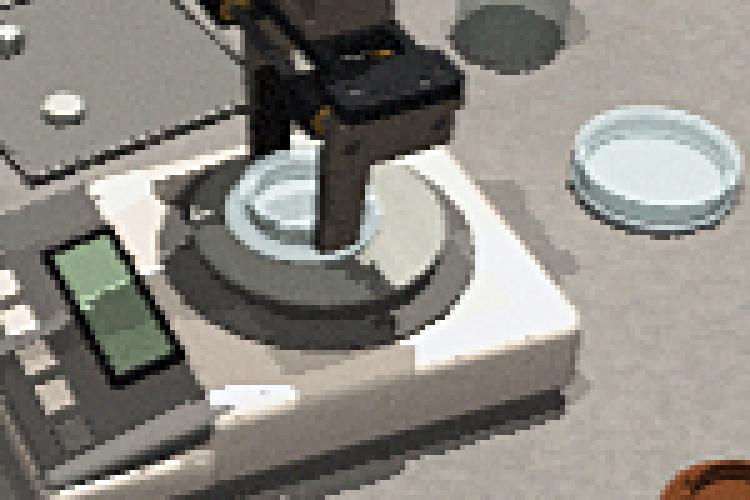

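View pics/cl2.png

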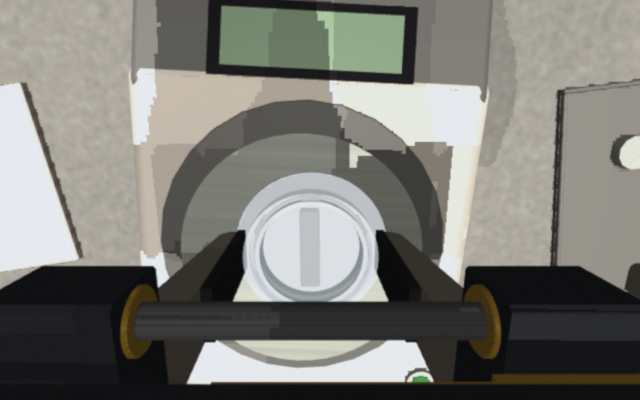

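Run:
```python
from h import *
def fz(n=4): return np.mean([(env.pause(.02),env.sense()["wrist_force"])[1] for _ in range(n)],0)
env.movel([.5551,-.0038,.0870],rate=.02); env.pause(.1); effector.release(); st("rel")
env.movel([.5551,-.0038,.115],rate=.1); effector.grasp(squeeze=10); env.pause(.2); f0=fz(5); st("shut")
env.movel([.5551,-.0038,.0985],rate=.05)
for z in (.0975,.097,.0966,.0962,.0958,.0954):
    env.movel([.5551,-.0038,z],rate=.015); f=fz()-f0; a=env.sense()["ee_pos"]; print(z,np.round(a,4),np.round(f,2))
    if f[2]>7: print("stop");break
env.movel([.5551,-.0038,.13],rate=.12)
env.movel([.5551,-.0038,.20],rate=.15); effector.release(); env.pause(.2); wrist("fin"); st()
im,dd=viewer.read_camera("side"); cv2.imwrite("pics/side_f.png",im[:,:,::-1]);cv2.imwrite("pics/side_fc.png",cv2.resize(im[170:270,280:430,::-1],None,fx=5,fy=5,interpolation=0))
from fit import fitc
fitc("fin",(.5557,-.004),.039,.081)
for r in (.032,.033): fitc("fin",(.5557,-.004),r,.097)
q=np.load("pics/fin.npz")["im"]; cv2.imwrite("pics/finc.png",cv2.resize(q[140:250,240:380,::-1],None,fx=5,fy=5,interpolation=0))
```

```text
rel t44.23 p [ 0.5551 -0.0038  0.087 ] F [ 0.34 -0.46 -0.84] M [ 0.026  0.012 -0.027] w0.0918
shut t46.29 p [ 0.5551 -0.0038  0.115 ] F [0.75 0.22 0.12] M [-0.026  0.033 -0.018] w0.0007
0.0975 [ 0.555  -0.0038  0.0975] [-0.5  -0.05  1.83]
0.097 [ 0.555  -0.0039  0.0974] [-1.75  0.26  5.41]
0.0966 [ 0.5551 -0.0038  0.0974] [-3.   -0.02  8.61]
stop
 t50.39 p [ 0.5551 -0.0038  0.2   ] F [0.01 0.1  0.44] M [ 0.01  -0.026  0.011] w0.0918
fin 0.039 0.081 [ 9.52237e+01  5.56700e-01 -4.00000e-03] top6 mean [ 9.43911e+01  5.55900e-01 -4.10000e-03]
fin 0.032 0.097 [ 8.99652e+01  5.54200e-01 -4.50000e-03] top6 mean [ 8.7938e+01  5.5320e-01 -6.4000e-03]
fin 0.033 0.097 [ 8.97268e+01  5.57700e-01 -4.50000e-03] top6 mean [ 8.70702e+01  5.54900e-01 -2.60000e-03]
```

View pics/finc.png

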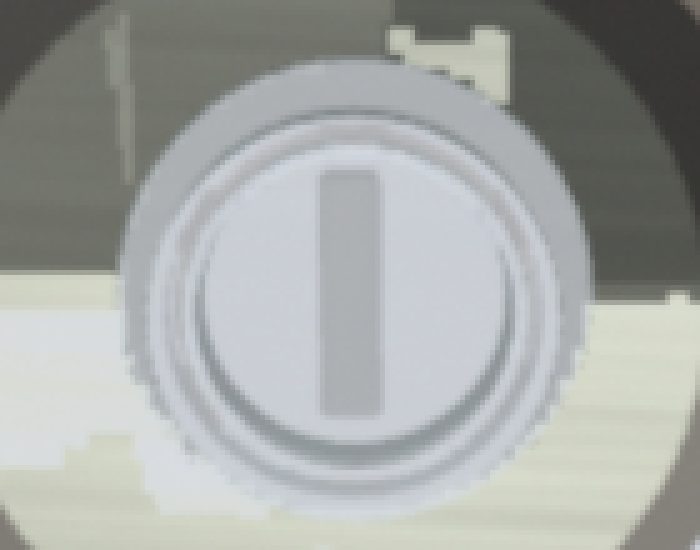

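View pics/side_f.png

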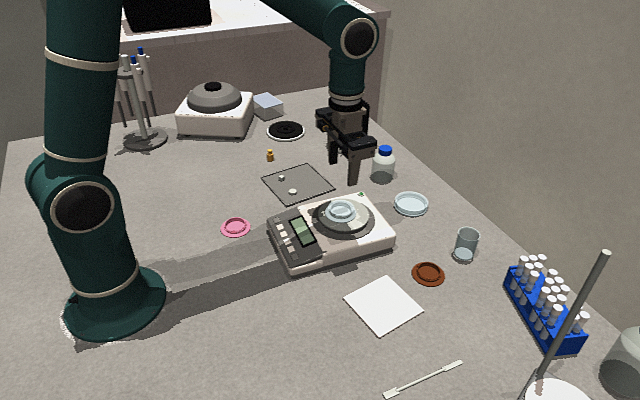

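View pics/side_fc.png

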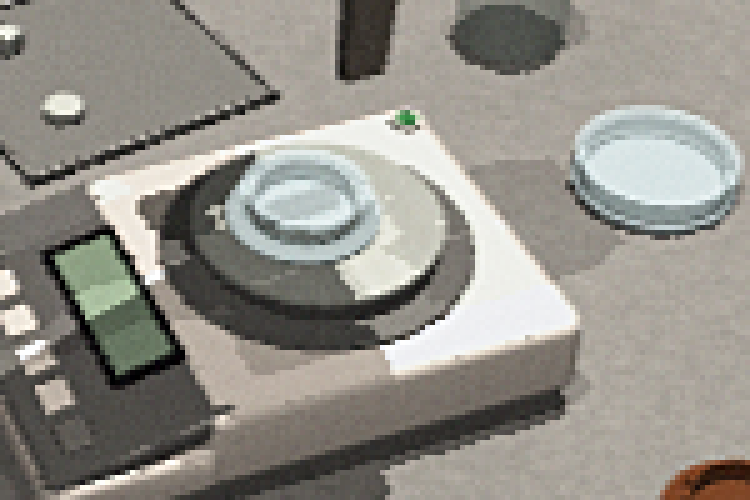

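Run:
```python
from h import *
st(); print(workorder.finish_job())
```

```text
t50.44 p [ 0.5551 -0.0038  0.2   ] F [-0.42 -0.55  0.26] M [-0.026 -0.055  0.021] w0.0923
the job is handed in; nothing more can be done
None
```

I handed the job in at t ≈ 50.4 s of the 70 s allowed: the bar lies flat in the dish, with the lid back on and pressed home. The hand-in gave no verdict.

**What I did**
- **Lid off:** I tipped it 10.9° with its +y edge held down. The ring let go and the dish stayed on the pan, though it slid about 3.5 mm in −y while I tipped the lid. I then laid the lid rim-down on the tile.
- **Bar in:** I pinched its top edge at one end and lowered it until the far end was at or within about 0.5 mm of the dish floor; no clear contact force showed. The fingers can't open inside the dish, so I released there and the held end settled about 5 mm.
- **Lid back on:** I pressed it down with about 6.5 N while gripping it, then with about 8.6 N from above with the fingers shut.

**Last checks**
- **Seating:** the lid sits at the same grip height as when first closed, 87.0 mm. Pressing on its top found a firm stop at 97.4 mm against 97.0 mm nominal. It did not move under the extra load, so I take the 0.4 mm as measuring error.
- **Centring:** the lid is about 0.3 mm off the dish in y. My final circle fits in x scattered by about 2–3 mm, so x rests on the placing measurement and the lid going on freely.
- **Surroundings:** the final side picture shows the disc, block, weight, spatula and look-alike dishes where they were. I did not re-measure their positions.

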